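Bring the tin round to the front of the revolving holder

TASK

Turn the revolving wooden holder with gentle pushes on its scalloped rim, using the fingertips, until the cup with the round aluminium tin (the flat one with the twist cap) faces front, squarely in line behind the steel parts ledge; then leave it standing still. Only push the rim: do not touch the tin, do not grip or lift anything, let everything stay standing in its cup, and leave the things lying on the table where they are.

Things in the scene. Friction and masses are not known exactly. Their poses are not given: they have to be found in the camera images.
- stand: Fixed steel foot of the revolving holder: a round plate 156 mm across, 8 mm high, with a parts ledge reaching forward from it. Origin: on the table, under the axis of rotation. z is up; its -x axis is the FRONT and runs along the middle of the ledge. It may stand turned up to 20 degrees from squarely facing the robot and does not move.
- ledge_end (a point): Middle of the outer end of the flat steel parts ledge, 190 mm in front of the axis, 6 mm above the table. The ledge is 70 mm wide and nowhere stands higher than 11 mm above the table.
- carousel: Revolving part of the holder, light wood, level, about 0.6 kg, turns endlessly either way about the stand's vertical axis (no clicks; drag about 0.5 N at the rim; stops almost at once when not pushed). Six round open cups in a ring every 60 degrees, one on its own -x axis, centres 85 mm from the axis. Origin: on the axis, at its underside 20 mm above the table. Its orientation turns with it.
- empty_cup (a point): Centre of the inner floor of the empty cup (on the carousel's own -x axis, 85 mm from the axis), 28 mm above the table. All six cups are alike: 80 mm across outside, about 70 mm inside, walls from 20 to 46 mm above the table. Their outsides form the scalloped rim, which reaches 125 mm from the axis at each cup's middle.
- hollow (a point): A point in one of six like hollows of the rim, one between each two neighbouring cups (this one at +30 degrees from the carousel's own x axis, 113 mm from the axis, 40 mm above the table). Open above and outside: a fingertip put in it pushes the side of a cup. A round finger 36 mm thick centred here touches both cups; a disc fills it below 28 mm height out to 88 mm from the axis.
- tin_center (a point): Centre (half-way up) of the round aluminium tin with a fluted twist cap, screwed shut: 58 mm in diameter, 28 mm high, the broadest and flattest of the things in the cups, with a flat top. It stands loose in one of the cups, near the middle, its top 56 mm above the table. Its mass is about 90 g.
- loupe_center (a point): Centre of a chrome eye loupe, 38 mm across, 35 mm high, waisted, loose in another cup.
- blower_center (a point): Centre of a small red silicone dust blower, a bulb 45 mm across with its short nozzle upward, 50 mm high (top 78 mm above the table, the tallest of the things in the cups), loose in another cup.
- oil_pot_center (a point): Centre of a small oil pot with a white foot and a domed steel lid with a little knob, 44 mm across, 32 mm high, loose in another cup.
- jar_center (a point): Centre of a small clear jar with a black cap, 36 mm across, 42 mm high, loose in another cup. The sixth cup is empty.
- tweezers_mid (a point): Middle of the steel tweezers, 125 mm long, 8 mm high, lying on the table beside the holder. Bystander.
- screwdriver_mid (a point): Middle of a thin aluminium screwdriver, 112 mm long, 12 mm high, lying on the table on the other side of the holder. Bystander.
- watch_case_mid (a point): Middle of an open steel watch case, 41 mm across, 9 mm high, on the table. Bystander.
- bench_block_mid (a point): Middle of a round steel bench block, 56 mm across, 18 mm high, on the table. Bystander.
- brush_mid (a point): Middle of a small wooden-handled brush, 130 mm long, lying on the table beyond the screwdriver. Bystander.
- dust_cover_mid (a point): Middle, 5 mm above the table, of a domed glass dust cover with a black knob, 72 mm across, 54 mm high, on the table. Bystander; all the bystanders on the table lie outside a circle of 175 mm about the axis of the holder.
Not all that is in view belongs to the job. What is shaped like the part that bears oil_pot_center but blue or turquoise is not meant.

How it is judged:
At the end, for the whole second after the job is handed in: The tin's centre is in front of the axis and within 15 mm (10 degrees) to either side of the middle line of the ledge, the carousel is at rest (below 0.05 rad/s), and the tin, loupe, blower, oil pot and jar all stand upright in their cups (x of tin_center in the frame of stand below -0.055 m and y of tin_center in the frame of stand between -0.015 and 0.015 m and angular speed of carousel below 0.05 rad/s and horizontal distance between tin_center and carousel between 0.055 and 0.107 m and height (world z) of tin_center above 0.036 m and angle between each of tin_center, loupe_center, blower_center, oil_pot_center, jar_center's own z axis and vertical below 0.3 rad and horizontal distance between loupe_center and carousel between 0.055 and 0.107 m and height (world z) of loupe_center above 0.0395 m and horizontal distance between blower_center and carousel between 0.055 and 0.107 m and height (world z) of blower_center above 0.047 m and horizontal distance between oil_pot_center and carousel between 0.055 and 0.107 m and height (world z) of oil_pot_center above 0.038 m and horizontal distance between jar_center and carousel between 0.055 and 0.107 m and height (world z) of jar_center above 0.043 m); the robot touches nothing.
It fails at once if the tin is touched by the fingers (more than 1 N) (contact force between the fingers and tin above 1 N).
It fails at once if something is lifted in its cup (more than 8 mm) (height (world z) of tin_center above 0.05 m or height (world z) of loupe_center above 0.0535 m or height (world z) of blower_center above 0.061 m or height (world z) of oil_pot_center above 0.052 m or height (world z) of jar_center above 0.057 m).
It fails at once if the carousel is gripped or pushed roughly (more than 20 N) (contact force between the fingers and carousel above 20 N).
It fails at once if the carousel is pushed with the arm or the body of the gripper instead of the fingers (more than 3 N) (contact force between the arm and carousel above 3 N).
It fails at once if a bystander on the table is disturbed (moved more than 20 mm) (distance of any of tweezers_mid, screwdriver_mid, watch_case_mid, bench_block_mid, brush_mid, dust_cover_mid from where it was at the start of the episode above 0.02 m).
It also fails if it takes over 48 s, if anything falls off the work surface, if the arm or the gripper's body presses on something with over 40 N, if the wrist force passes 120 N, or if a joint passes its speed limit or range.

ROBOT

A 6-joint arm with a two-finger parallel gripper is mounted at the origin on the work surface. World frame = base frame: x ahead of the robot, y to its left, z up, the work surface at z = 0. Lengths are in m, angles in rad, forces in N, time in s.
With the tool pointing down it reaches from about 0.35 to 0.85 m from the base axis. Payload 8.1 kg.
Tool frame: the origin (TCP) lies at the very end of the fingers, on their centre line; the grasp point (between the pads) lies 19 mm behind it; z points along the fingers, y is the direction in which the jaws open and shut (so a half turn about z gives the same grasp; the last joint's range is limited). The gripper opens to 93 mm and grips with 3 to 60 N. Pads are 15 mm wide; open, the fingers measure 128 mm over their backs; the gripper's body (75 mm by 188 mm) begins 65 mm behind the grasp point.
Start: joints at [1.075, 0.13, 1.488, -0, 1.523, -0.085], TCP at [0.24, 0.55, 0.219] pointing down, gripper open.
Joint ranges: [-2.96, 2.96], [-0.89, 2.26], [0.02, 2.5], [-1.34, 4.48], [0, 2.73], [-2.66, 2.66]. Speed limits (rad/s): [2.39, 2.39, 2.79, 3.14, 3.14, 3.14].

INTERFACE

Orientations are given as a rotation vector (axis times angle).
In Python, from plant import robot gives the robot as it stands.
- The arm moves only by the shell command python3 -m pendant 'ROWS' [OPENING] [FORCE]. ROWS is JSON, a list of rows, each an object with "delta_pos": the shift along the tool's x, y, z in m, a list of three; "spin": the turn about the tool's z in rad. In form: [{"delta_pos": [dx, dy, dz], "spin": spin}, ...]. A call has 1 to 10 rows; each row is the pose to reach, as a shift and turn from the pose measured when the call began, along the tool's axes at that moment; what a row does not reach only later rows make up. A row lasts 1/10 s, in which the tool goes at most 50 mm and 8.59 degrees, less where a joint would pass 70% of its speed; a pose out of reach is approached as far as the arm can. A call with a gripper value outside its range is refused whole. OPENING is the closure, from -1 (fully open) to 1 (shut), set as the call begins (- or left out, the last holds). The fingers move at their own pace and stop on an object; FORCE is the grip in N (left out, the last holds). Time passes only in rows, so rows that repeat a pose let the fingers close. It gives the time, the measured TCP pose, the force and the opening at its end, in the units of the state.
- robot.read_state(): the state, without advancing time (a new reading comes with each control period).
- robot.read_camera(name): name is "side" or "top"; returns a dict with "color" (400x640x3 uint8, blue, green, red), "camera_matrix" (3x3 intrinsics, pixels), "R" (3x3) and "t" (3): a world point X has camera coordinates R X + t. Camera axes: x right, y down, z forward; pixel columns grow to the right and rows downward; lengths in m; the calibration is good to about 2 mm. A picture is of the moment at which its call begins. There is no depth.
- robot.close_job(): hands the job in, once; it reports no verdict.
Trained networks look in the newest picture that a camera, given by its name, has taken for a name from the list of things; names that differ only in an ending like _2 or _b are one class to them, and where a whole thing is asked for, a point or a joint stands for the part that bears it (a point fixed in the world has none). Each returns a list of dicts, best first, with "score" (0 to 1); they miss things now and then, are a little off and sometimes report something else, mostly with a low value. They report only what shows in the picture. A call takes as long as a camera call. They do not tell look-alikes from the thing itself.
- robot.outline_of(camera, label): "mask" (400x640 bool, what is visible of it).
- robot.mark_of(camera, label): "location" ([x, y, z] in m, in the coordinates of the camera as it stood for that picture, good to about 4 mm: a listed point, or the origin of a listed thing).
The state is a dict: "t": time; "q": joint angles; "dq": joint speeds; "joint_torque": joint torques, N m; "tool_pos": TCP position; "orientation": TCP orientation; "force": force on the tool from outside, world axes, zero at the start; "wrist_torque": the same for the moment, N m; "opening": finger opening in m.
Only numpy, scipy, OpenCV 4.12 (cv2) and the standard library are available. Lean on these libraries where they do the work, as an engineer would, in place of code of your own. Each camera call takes 0.05 s, during which the arm holds its last target.

## Working session

There is one attempt and no reset: what is moved stays moved. The work goes in short steps, Python scripts to look and compute and a shell command to move; the robot and the scene stay as the last step left them, time stands still between calls to the robot, and variables do not carry over. Pictures are saved under pics/ and viewed, and the job is handed in when it is done.

```bash
ls; mkdir -p pics
cat > h.py <<'E'
import numpy as np, cv2
from plant import robot
def look(cam, labels):
    c=robot.read_camera(cam); R=np.array(c["R"]);t=np.array(c["t"])
    out={}
    for l in labels:
        r=robot.mark_of(cam,l)
        out[l]=[(round(d["score"],2), np.round(R.T@(np.array(d["location"])-t),4)) for d in r[:3]]
    return c,out
E
python3 - <<'E'
from h import *
L=["stand","ledge_end","carousel","empty_cup","hollow","tin_center","loupe_center","blower_center","oil_pot_center","jar_center","tweezers_mid","screwdriver_mid","watch_case_mid","bench_block_mid","brush_mid","dust_cover_mid"]
for cam in ["top","side"]:
    c,o=look(cam,L if cam=="top" else L[:6])
    cv2.imwrite(f"pics/{cam}0.png",c["color"])
    print(cam,c["t"], -np.array(c["R"]).T@c["t"])
    for k,v in o.items(): print(k,v)
s=robot.read_state(); print(s)
E
```

```text
pics
top [0.02569625 0.61399624 1.0398465 ] [ 5.12925386e-01 -6.88513865e-04  1.09354447e+00]
stand []
ledge_end [(0.61, array([ 0.3642, -0.0506,  0.0045]))]
carousel [(0.93, array([ 0.5582, -0.0565,  0.0209]))]
empty_cup [(0.63, array([ 0.4786, -0.0852,  0.0282])), (0.36, array([ 0.3625, -0.0534,  0.0046]))]
hollow [(0.97, array([0.6272, 0.0274, 0.0412])), (0.5, array([0.5441, 0.1734, 0.0028]))]
tin_center [(0.86, array([ 0.4866, -0.0026,  0.0472])), (0.41, array([ 0.6351, -0.028 ,  0.0491]))]
loupe_center [(0.76, array([ 0.5443, -0.1413,  0.0444])), (0.47, array([ 0.5049, -0.2783,  0.0036]))]
blower_center []
oil_pot_center [(0.8, array([ 0.7503, -0.0593,  0.0162])), (0.76, array([ 0.6188, -0.112 ,  0.0473])), (0.75, array([ 0.7503, -0.1512,  0.0175]))]
jar_center [(0.62, array([0.5682, 0.0238, 0.052 ]))]
tweezers_mid [(0.66, array([0.5459, 0.1718, 0.0054])), (0.42, array([0.6817, 0.1412, 0.004 ]))]
screwdriver_mid [(0.71, array([ 0.5066, -0.2791,  0.0052]))]
watch_case_mid [(0.55, array([0.6812, 0.1398, 0.004 ])), (0.23, array([ 0.507 , -0.282 ,  0.0051]))]
bench_block_mid [(0.82,
[... 654 characters left out ...]
.4867, -0.0053,  0.04  ]))]
{'t': 1.2, 'q': array([ 1.07455810e+00,  1.30405305e-01,  1.48819235e+00, -6.37484557e-07,
        1.52298747e+00, -8.53843008e-02]), 'dq': array([-3.00126663e-04,  1.27168876e-03, -5.79224405e-04, -7.26404284e-05,
        6.08321233e-04, -2.27871440e-03]), 'joint_torque': array([-2.15476630e-04, -5.59747124e+01, -4.92073309e+01,  7.67704449e-02,
        2.25041423e-02,  9.96539086e-06]), 'tool_pos': array([0.23961225, 0.55009127, 0.21863625]), 'orientation': array([6.40837683e-01, 3.07553476e+00, 1.10437568e-05]), 'force': array([-0.99856315,  0.66481799, -0.20558217]), 'wrist_torque': array([ 0.03079292, -0.02398678, -0.02482735]), 'opening': 0.0932061211076902}
```

View pics/top0.png

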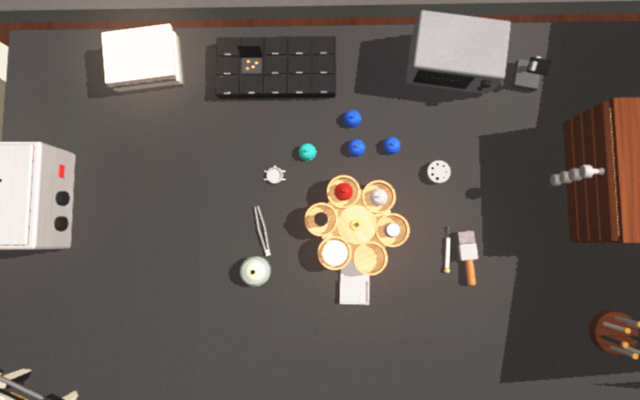

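View pics/side0.png

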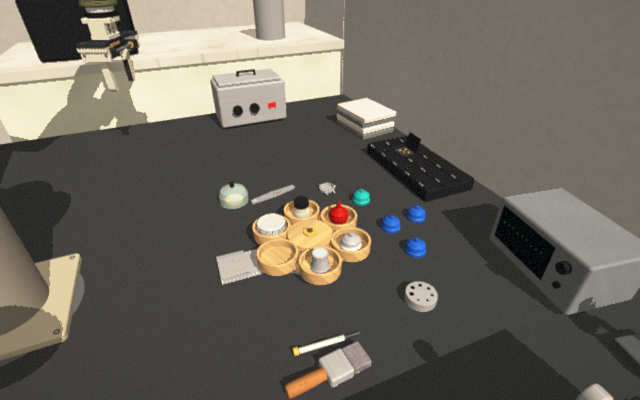

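The top view shows the tin at px (335,253), the empty cup at (369,258), the axis near (357,224) and the ledge at (354,288). The tin therefore has to turn about 35° counter-clockwise. I'll refine the axis position from the outline, then work out the moves.

```bash
cat >> h.py <<'E'
from scipy.spatial.transform import Rotation as Ro
def pix2w(c,uv,z):
    K=np.array(c["camera_matrix"]);R=np.array(c["R"]);t=np.array(c["t"])
    d=R.T@np.linalg.inv(K)@np.array([uv[0],uv[1],1.]); o=-R.T@t
    return o+d*(z-o[2])/d[2]
def delta(target):
    s=robot.read_state(); R=Ro.from_rotvec(s["orientation"]).as_matrix()
    return R.T@(np.array(target)-s["tool_pos"]), R, s
def az(p,A): return np.degrees(np.arctan2(p[1]-A[1],p[0]-A[0]))%360
E
python3 - <<'E'
from h import *
c=robot.read_camera("top")
m=robot.outline_of("top","carousel")
if m:
    k=m[0]["mask"].astype(np.uint8); print(m[0]["score"],k.sum())
    pts=cv2.findNonZero(k); (u,r)=cv2.minEnclosingCircle(pts); print(u,r,"axis(z46)",pix2w(c,u,.046))
m=robot.outline_of("top","tin_center")
if m:
    ys,xs=np.nonzero(m[0]["mask"]); print("tin",pix2w(c,(xs.mean(),ys.mean()),.054))
m=robot.outline_of("top","ledge_end")
for q in m[:2]: 
    ys,xs=np.nonzero(q["mask"]); print("ledge part",q["score"],xs.min(),xs.max(),ys.min(),ys.max()); k=q["mask"].astype(np.uint8)
    print(cv2.minAreaRect(cv2.findNonZero(k)))
print(pix2w(c,(354,304),.006))
big=cv2.resize(c["color"][160:320,240:480],None,fx=3.3,fy=3.3,interpolation=cv2.INTER_CUBIC); cv2.imwrite("pics/zoom0.png",big)
A=np.array([.555,-.055])
for a,r in ((232,.122),):
    T=np.r_[A+r*np.array([np.cos(np.radians(a)),np.sin(np.radians(a))]),.2]
    d,R,s=delta(T); print(T,d,np.round(R,3))
E
```

```text
0.79 5494
(356.06134033203125, 224.97621154785156) 52.55487823486328 axis(z46) [ 0.55350738 -0.05730901  0.046     ]
tin [ 0.48932122 -0.00424063  0.054     ]
ledge part 0.69 340 368 262 303
((354.0, 282.5), (41.0, 28.0), 90.0)
[ 0.36366569 -0.0521364   0.006     ]
[ 0.4798893  -0.15113731  0.2       ] [-0.50034566 -0.54693176  0.01863004] [[-0.917  0.399 -0.   ]
 [ 0.399  0.917 -0.   ]
 [ 0.    -0.    -1.   ]]
```

View pics/zoom0.png

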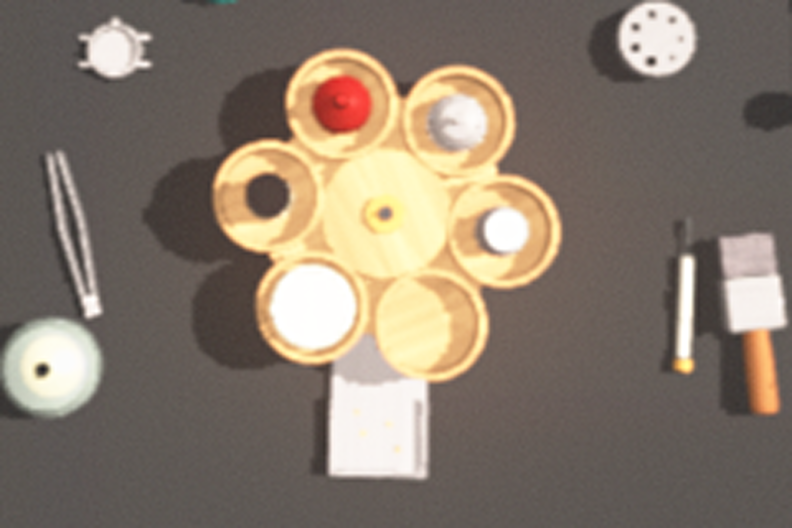

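The zoom gives cup centres, relative to their mean at (387,214), as tin (313,307) and empty (432,325). That puts the tin cup at azimuth ≈142° and the front at ≈178.5°. The plan is to go into the hollow at 232°, between the empty and loupe cups, and push +37°.

```bash
python3 -m pendant '[{"delta_pos":[-0.02,-0.02,0],"spin":0.02},{"delta_pos":[-0.05,-0.05,0],"spin":0.05},{"delta_pos":[-0.08,-0.085,0],"spin":0.09},{"delta_pos":[-0.11,-0.12,0],"spin":0.13},{"delta_pos":[-0.14,-0.155,0],"spin":0.17},{"delta_pos":[-0.17,-0.19,0],"spin":0.21},{"delta_pos":[-0.20,-0.22,0],"spin":0.25},{"delta_pos":[-0.23,-0.255,0],"spin":0.25},{"delta_pos":[-0.255,-0.28,0],"spin":0.25},{"delta_pos":[-0.27,-0.30,0],"spin":0.25}]' 1 10
python3 - <<'E'
from h import *
d,R,s=delta([.481,-.152,.2]); print(d,s["t"],s["opening"],np.degrees(np.arctan2(R[1,1],R[0,1])))
E
```

```text
t: 2.4
tool_pos: [0.368, 0.1651, 0.219]
orientation: [1.021, 2.97, 0.0]
force: [0.4, 0.5, -0.4]
opening: 0.0174
[-0.28409465 -0.18062499  0.01912949] 2.4 0.017413182514976408 52.04824361265169
```

```bash
python3 -m pendant '[{"delta_pos":[-0.03,-0.02,0],"spin":0},{"delta_pos":[-0.07,-0.045,0],"spin":0},{"delta_pos":[-0.11,-0.07,0],"spin":0},{"delta_pos":[-0.15,-0.095,0.005],"spin":0},{"delta_pos":[-0.19,-0.12,0.01],"spin":0},{"delta_pos":[-0.23,-0.145,0.015],"spin":0},{"delta_pos":[-0.265,-0.17,0.02],"spin":0},{"delta_pos":[-0.284,-0.181,0.04],"spin":0},{"delta_pos":[-0.284,-0.181,0.06],"spin":0},{"delta_pos":[-0.284,-0.181,0.08],"spin":0}]'
python3 - <<'E'
from h import *
d,R,s=delta([.481,-.152,.034]); print(d,s["t"],s["opening"],np.degrees(np.arctan2(R[1,1],R[0,1])))
for cam in ("top","side"):
    c=robot.read_camera(cam); cv2.imwrite(f"pics/{cam}1.png",c["color"] if cam=="side" else cv2.resize(c["color"][160:320,240:480],None,fx=3.3,fy=3.3))
E
```

```text
t: 3.4
tool_pos: [0.4808, -0.1533, 0.1384]
orientation: [1.024, 2.969, 0.0]
force: [-0.7, 0.9, 0.0]
opening: -0.0
[0.00077289 0.00109526 0.10435942] 3.4 -5.128145869922988e-07 51.941592906053025
```

View pics/side1.png

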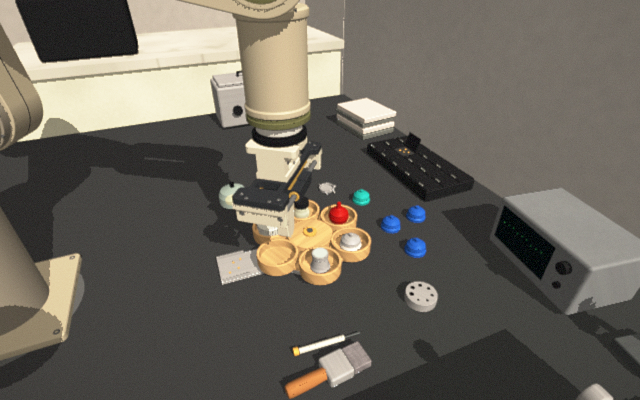

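View pics/top1.png

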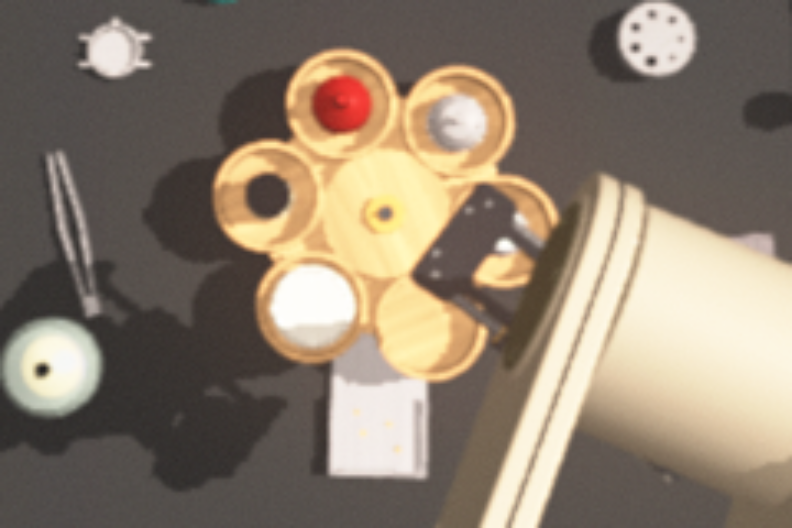

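The closed fingers hover above the hollow between the empty and loupe cups (fingers near zoom (495,320) after parallax). The scene is unchanged. Descending.

```bash
python3 -m pendant '[{"delta_pos":[0.001,0,0.02],"spin":0},{"delta_pos":[0.001,0,0.045],"spin":0},{"delta_pos":[0.001,0,0.065],"spin":0},{"delta_pos":[0.001,0,0.08],"spin":0},{"delta_pos":[0.001,0,0.09],"spin":0},{"delta_pos":[0.001,0,0.098],"spin":0},{"delta_pos":[0.001,0,0.104],"spin":0},{"delta_pos":[0.001,0,0.104],"spin":0}]'
python3 - <<'E'
from h import *
A=np.array([.555,-.0575])
d,R,s=delta([0,0,0]); p=s["tool_pos"]; print(s["t"],s["force"],az(p,A),np.hypot(*(p[:2]-A)))
for i in range(1,11):
    a=np.radians(232+4*i); T=np.r_[A+.120*np.array([np.cos(a),np.sin(a)]),.034]
    print(4*i,np.round(R.T@(T-p),4),round(-np.radians(4*i),3))
for cam in ("side",):
    c=robot.read_camera(cam); cv2.imwrite(f"pics/{cam}2.png",cv2.resize(c["color"][150:310,180:420],None,fx=3.3,fy=3.3))
E
```

```text
t: 4.3
tool_pos: [0.4773, -0.1507, 0.0317]
orientation: [-1.021, -2.966, -0.001]
force: [0.2, -0.2, 0.1]
opening: 0.0002
4.3 [ 0.15153772 -0.24004868  0.12674106] 230.20726786869108 0.1213478209294531
4 [-0.0122  0.0016 -0.0023] -0.07
8 [-0.0205  0.0024 -0.0024] -0.14
12 [-0.0287  0.0039 -0.0024] -0.209
16 [-0.0369  0.0059 -0.0025] -0.279
20 [-0.0448  0.0085 -0.0025] -0.349
24 [-0.0526  0.0116 -0.0025] -0.419
28 [-0.0601  0.0153 -0.0026] -0.489
32 [-0.0674  0.0195 -0.0026] -0.559
36 [-0.0743  0.0242 -0.0027] -0.628
40 [-0.0809  0.0293 -0.0027] -0.698
```

View pics/side2.png

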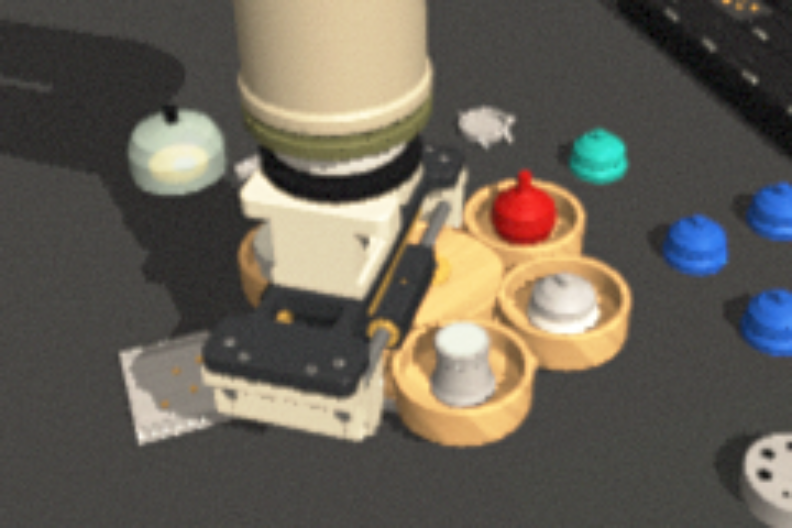

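No contact force, and the fingers are in the hollow. First push, to about +30°.

```bash
python3 -m pendant '[{"delta_pos":[-0.006,0.001,-0.001],"spin":-0.03},{"delta_pos":[-0.0122,0.0016,-0.002],"spin":-0.07},{"delta_pos":[-0.0165,0.002,-0.002],"spin":-0.105},{"delta_pos":[-0.0205,0.0024,-0.002],"spin":-0.14},{"delta_pos":[-0.0246,0.0031,-0.002],"spin":-0.175},{"delta_pos":[-0.0287,0.0039,-0.002],"spin":-0.209},{"delta_pos":[-0.0328,0.0049,-0.002],"spin":-0.244},{"delta_pos":[-0.0369,0.0059,-0.002],"spin":-0.279},{"delta_pos":[-0.0409,0.0072,-0.002],"spin":-0.314},{"delta_pos":[-0.0448,0.0085,-0.002],"spin":-0.349}]'
cat > m.py <<'E'
from h import *
import sys
A=np.array([.555,-.0575])
d,R,s=delta([0,0,0]); p=s["tool_pos"]; a0=az(p,A); print(s["t"],"F",np.round(s["force"],1),"az",a0,"r",np.hypot(*(p[:2]-A)),"jaw az",np.degrees(np.arctan2(R[1,1],R[0,1])))
for cam in ("top","side"):
    c,o=look(cam,["tin_center","empty_cup","blower_center","jar_center"])
    for k,v in o.items():
        for sc,x in v[:2]: print(cam,k,sc,x,round(az(x,A),1))
    im=c["color"][160:320,240:480] if cam=="top" else c["color"][150:310,180:420]
    cv2.imwrite(f"pics/{cam}{sys.argv[1]}.png",cv2.resize(im,None,fx=3.3,fy=3.3))
for i in range(1,9):
    a=np.radians(a0+3*i); T=np.r_[A+.120*np.array([np.cos(a),np.sin(a)]),.033]
    print(3*i,np.round(R.T@(T-p),4),round(-np.radians(3*i),3))
E
python3 m.py 3
```

```text
t: 5.35
tool_pos: [0.5188, -0.1721, 0.0349]
orientation: [-0.488, -3.1, -0.002]
force: [-1.2, -0.1, 0.5]
opening: 0.0002
5.35 F [-1.2 -0.1  0.5] az 252.47802481321335 r 0.12018801429512754 jaw az 72.09277224202378
top tin_center 0.92 [ 0.4731 -0.0239  0.0429] 157.7
top empty_cup 0.62 [ 0.4896 -0.1118  0.0293] 219.7
top empty_cup 0.61 [ 0.5564 -0.059   0.0206] 313.0
top blower_center 0.61 [ 0.624  -0.0084  0.0509] 35.4
top jar_center 0.66 [ 0.3645 -0.0504  0.0069] 177.9
top jar_center 0.55 [0.5419 0.0266 0.0536] 98.9
side tin_center 0.74 [ 0.4715 -0.0279  0.0383] 160.5
side tin_center 0.32 [ 0.6849 -0.2641  0.0021] 302.2
side empty_cup 0.83 [ 0.4872 -0.1118  0.0292] 218.7
side jar_center 0.63 [0.5444 0.0286 0.0545] 97.0
side jar_center 0.17 [ 0.4714 -0.0262  0.0406] 159.5
3 [-0.0063  0.0004  0.0019] -0.052
6 [-0.0125  0.0009  0.0019] -0.105
9 [-0.0188  0.0018  0.0018] -0.157
12 [-0.0249  0.003   0.0018] -0.209
15 [-0.031   0.0045  0.0018] -0.262
18 [-0.037   0.0063  0.0018] -0.314
21 [-0.043   0.0084  0.0018] -0.367
24 [-0.0487  0.0109  0.0017] -0.419
```

View pics/top3.png

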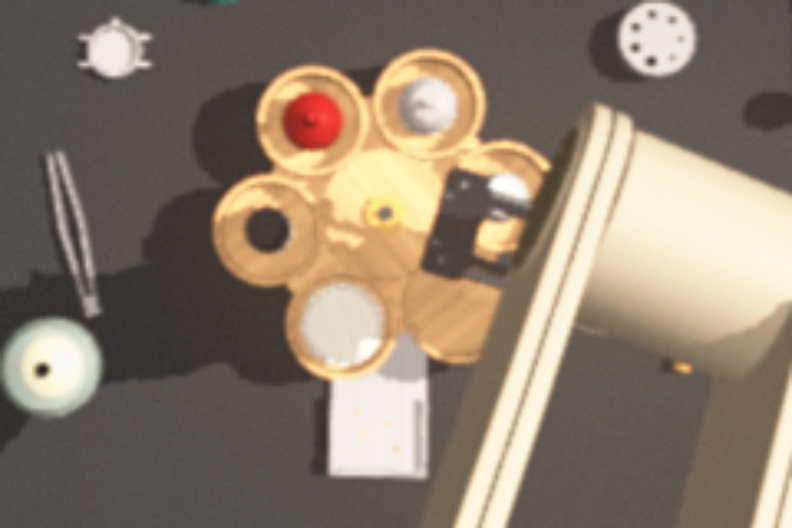

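View pics/side3.png

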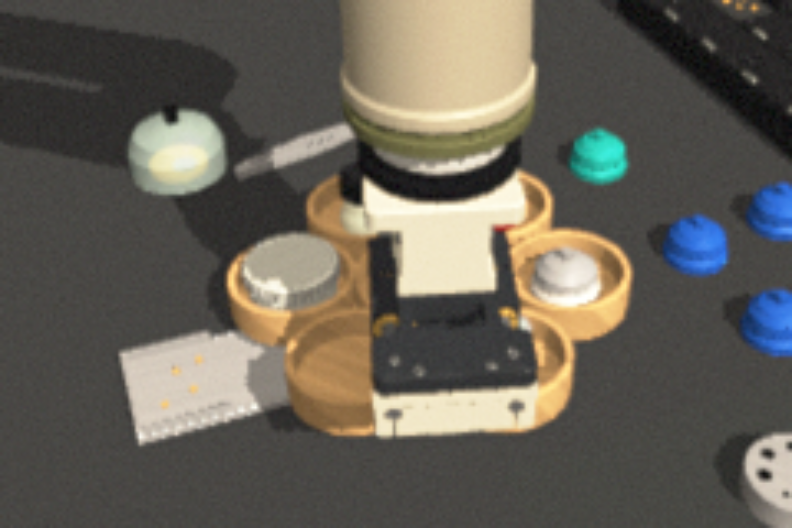

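The tin is now at about 158.6°, px (343,325), and everything is standing. It needs about 20° more, so I'll push another 18°, slowing at the end.

```bash
python3 -m pendant '[{"delta_pos":[-0.004,0.0002,0.001],"spin":-0.035},{"delta_pos":[-0.0083,0.0006,0.0015],"spin":-0.07},{"delta_pos":[-0.0125,0.0009,0.0015],"spin":-0.105},{"delta_pos":[-0.0167,0.0015,0.0015],"spin":-0.14},{"delta_pos":[-0.0208,0.0022,0.0015],"spin":-0.175},{"delta_pos":[-0.0249,0.003,0.0015],"spin":-0.209},{"delta_pos":[-0.029,0.004,0.0015],"spin":-0.244},{"delta_pos":[-0.032,0.0048,0.0015],"spin":-0.27},{"delta_pos":[-0.035,0.0056,0.0015],"spin":-0.295},{"delta_pos":[-0.037,0.0063,0.0015],"spin":-0.314}]'
python3 m.py 4
```

```text
t: 6.85
tool_pos: [0.5554, -0.1773, 0.0324]
orientation: [0.002, -3.138, -0.003]
force: [0.0, -0.7, 0.9]
opening: 0.0005
6.85 F [ 0.  -0.7  0.9] az 270.1938614400235 r 0.1197591256587245 jaw az 90.05930630587463
top tin_center 0.69 [ 0.4654 -0.0504  0.0446] 175.5
top tin_center 0.55 [ 0.5606 -0.0559  0.0206] 15.9
top empty_cup 0.81 [ 0.5093 -0.1283  0.0291] 237.2
top empty_cup 0.35 [0.5636 0.0537 0.0416] 85.6
top blower_center 0.78 [0.603  0.0138 0.0488] 56.1
top jar_center 0.43 [0.5188 0.0195 0.0483] 115.2
side tin_center 0.96 [ 0.4664 -0.0531  0.038 ] 177.2
side empty_cup 0.74 [ 0.5066 -0.1286  0.029 ] 235.8
side jar_center 0.91 [0.5169 0.0193 0.0517] 116.4
side jar_center 0.34 [ 0.4722 -0.3336  0.0053] 253.3
3 [-0.0063 -0.0001 -0.0006] -0.052
6 [-0.0125  0.0004 -0.0006] -0.105
9 [-0.0188  0.0013 -0.0006] -0.157
12 [-0.0249  0.0024 -0.0007] -0.209
15 [-0.031   0.0039 -0.0007] -0.262
18 [-0.0371  0.0057 -0.0007] -0.314
21 [-0.043   0.0078 -0.0007] -0.367
24 [-0.0488  0.0102 -0.0007] -0.419
```

View pics/top4.png

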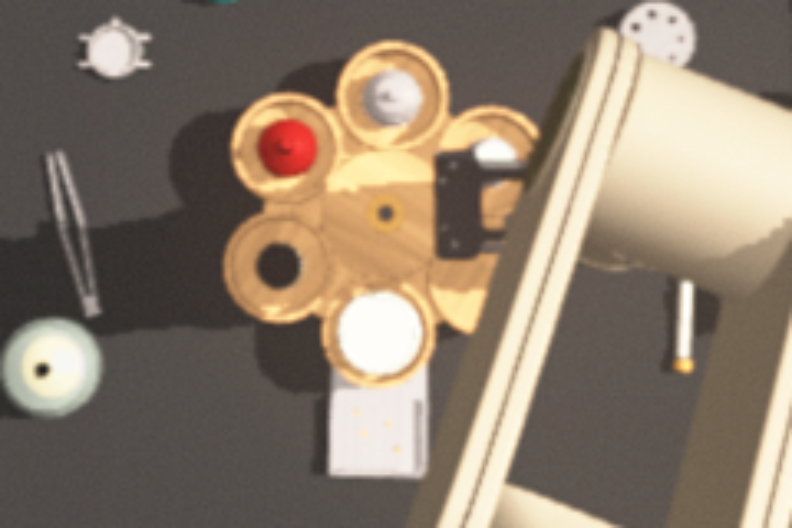

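View pics/side4.png

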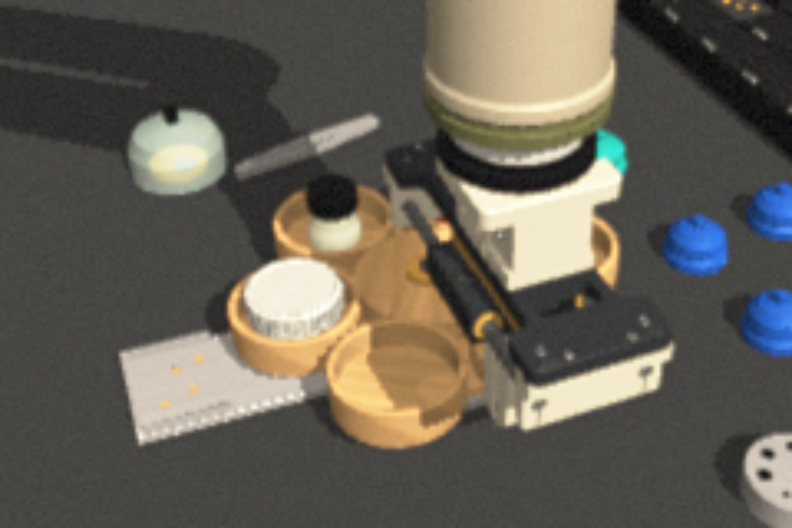

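The tin is at about 176.5° and the front at about 178.9°, so it is about 3.5 mm short and already within tolerance. I'll nudge 2° more, back off 3 mm to break contact, then lift.

```bash
python3 -m pendant '[{"delta_pos":[-0.0015,0,-0.001],"spin":-0.015},{"delta_pos":[-0.003,0,-0.001],"spin":-0.025},{"delta_pos":[-0.0045,0,-0.001],"spin":-0.035},{"delta_pos":[-0.0045,0,-0.001],"spin":-0.035},{"delta_pos":[-0.002,-0.001,-0.001],"spin":-0.035},{"delta_pos":[-0.001,-0.002,-0.001],"spin":-0.035},{"delta_pos":[-0.001,-0.002,-0.001],"spin":-0.035}]'
python3 m.py 5
```

```text
t: 8.05
tool_pos: [0.5559, -0.1792, 0.0333]
orientation: [0.054, -3.137, -0.004]
force: [1.0, -0.1, -0.6]
opening: 0.0007
8.05 F [ 1.  -0.1 -0.6] az 270.400562201584 r 0.12170204201041232 jaw az 91.96630299741582
top tin_center 0.63 [ 0.4672 -0.0559  0.0428] 179.0
top empty_cup 0.9 [ 0.5122 -0.1319  0.0295] 240.1
top blower_center 0.53 [0.6035 0.0146 0.0519] 56.1
top jar_center 0.46 [0.5143 0.0163 0.0513] 118.9
side tin_center 0.72 [ 0.4659 -0.0531  0.0404] 177.2
side tin_center 0.49 [0.4424 0.1862 0.0093] 114.8
side empty_cup 0.66 [ 0.5115 -0.1289  0.0291] 238.6
side jar_center 0.65 [0.512  0.0187 0.0525] 119.4
3 [-0.0063  0.0017  0.0003] -0.052
6 [-0.0126  0.002   0.0002] -0.105
9 [-0.0189  0.0027  0.0002] -0.157
12 [-0.0251  0.0036  0.0002] -0.209
15 [-0.0312  0.0049  0.0002] -0.262
18 [-0.0373  0.0066  0.0001] -0.314
21 [-0.0433  0.0085  0.0001] -0.367
24 [-0.0491  0.0107  0.0001] -0.419
```

View pics/top5.png

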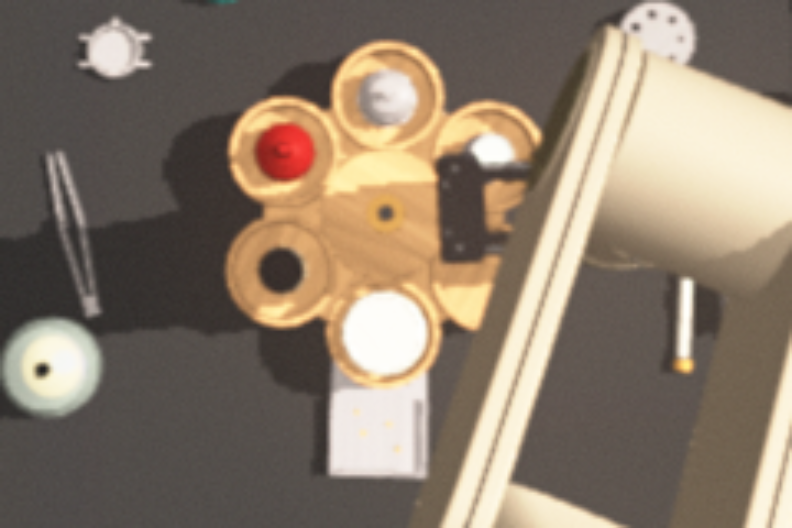

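The tin is now at zoom px (384,333), almost straight above the middle of the ledge, at an azimuth of about 178–179°. Lifting straight up.

```bash
python3 -m pendant '[{"delta_pos":[0,-0.001,-0.005],"spin":0},{"delta_pos":[0,-0.001,-0.015],"spin":0},{"delta_pos":[0,-0.001,-0.03],"spin":0},{"delta_pos":[0,-0.001,-0.05],"spin":0},{"delta_pos":[0,-0.001,-0.08],"spin":0},{"delta_pos":[0,-0.001,-0.11],"spin":0},{"delta_pos":[0,-0.03,-0.14],"spin":0},{"delta_pos":[0,-0.07,-0.16],"spin":0},{"delta_pos":[0,-0.11,-0.17],"spin":0},{"delta_pos":[0,-0.15,-0.17],"spin":0}]'
python3 -m pendant '[{"delta_pos":[0,-0.03,0],"spin":0},{"delta_pos":[0,-0.05,0],"spin":0},{"delta_pos":[0,-0.05,0],"spin":0},{"delta_pos":[0,-0.05,0],"spin":0}]'
python3 m.py 6 | head -12
```

```text
t: 9.55
tool_pos: [0.5634, -0.3316, 0.2081]
orientation: [-0.055, 3.14, -0.002]
force: [1.0, -0.4, -0.2]
opening: 0.0004
t: 9.95
tool_pos: [0.5652, -0.3816, 0.2091]
orientation: [-0.054, 3.139, -0.003]
force: [-0.3, 0.0, -0.3]
opening: 0.0005
9.95 F [-0.3  0.  -0.3] az 271.79461764405994 r 0.3242697968971429 jaw az 91.97577381785463
top tin_center 0.8 [ 0.466  -0.0522  0.0446] 176.6
top empty_cup 0.85 [ 0.5105 -0.1318  0.0283] 239.1
top blower_center 0.76 [0.6018 0.0145 0.0523] 57.0
top jar_center 0.45 [0.5157 0.0153 0.0504] 118.4
side tin_center 0.55 [ 0.468  -0.0521  0.0375] 176.4
side empty_cup 0.98 [ 0.5107 -0.1301  0.0286] 238.6
side blower_center 0.71 [0.6006 0.0104 0.0516] 56.1
side jar_center 0.91 [0.5163 0.0212 0.0518] 116.2
3 [-0.0066  0.2047  0.1758] -0.052
6 [-0.0128  0.2052  0.1758] -0.105
9 [-0.0191  0.206   0.1758] -0.157
```

View pics/top6.png

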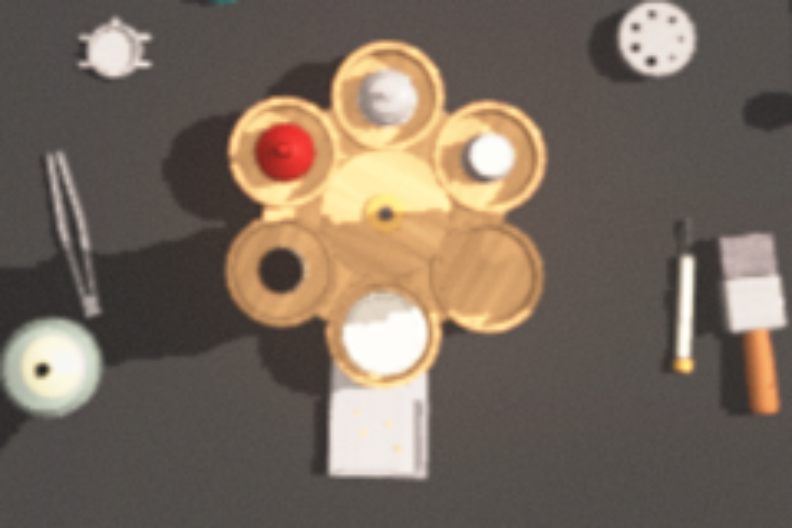

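View pics/side6.png

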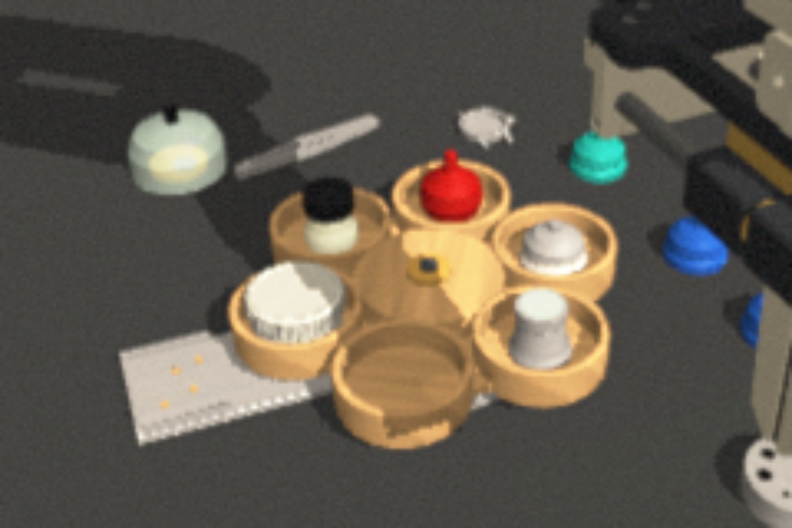

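The tin is at zoom px (384,333), unchanged by the lift. The axis is at (387,214) and the middle of the ledge at (379,475). All five things stand upright, the bystanders haven't moved and the arm is clear, so I'm handing in.

```bash
python3 -c "
from plant import robot
print(robot.read_state()['dq']); print(robot.close_job())"
```

```text
[-0.00191929  0.00138529 -0.00378477  0.00135947 -0.00053379  0.0022089 ]
the job is handed in; nothing more can be done
None
```

The tin now faces front, in line behind the ledge, and I have handed the job in; it reported no verdict. I pushed the rim with the closed fingertips from the hollow between the empty and loupe cups, about 37° counter-clockwise in three slow pushes. I then backed off, lifted straight out and moved the arm clear. Handover came at about 10 s, with readings of about 2 N or less between pushes.

- **Alignment:** the last pictures put the tin cup within about 2–4 mm of the ledge's middle line (15 mm allowed). The two views put the tin itself at 176.4–176.6°, against a front of about 178.9°. One top-camera reading before the lift said 179°, so the estimates differ by 2–3°, within the 4 mm network accuracy.
- **Stillness:** the tin and cups showed at the same pixels before and after the lift, about 2 s apart. I did not measure the carousel's speed directly.
- **Other things:** the tin, loupe, blower, oil pot and jar all stand upright in their cups. The bystanders looked unmoved in the pictures; I did not re-measure them.
- **Missing detection:** the networks never found the stand itself, so I took its axis from the cup ring and its front from the ledge.

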